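# Index the sanding jig and hold its stop arm at the preset mark

## Robot

A 6-joint arm with a two-finger parallel gripper is mounted at the origin on the work surface. World frame = base frame: x ahead of the robot, y to its left, z up, the work surface at z = 0. Lengths are in m, angles in degrees, forces in N, time in s.
With the tool pointing down it reaches from about 0.3 to 0.75 m from the base axis. Payload 8.5 kg.
Tool frame: the origin (TCP) lies at the centre of the arm's flange, where the gripper is bolted on; the fingertips stand 173 mm ahead of it and the grasp point (between the pads) lies env.pinch_z ahead of it (env.pinch_z is the distance from the TCP to the grasp point, in m); z points along the fingers, y is the line along which they close (so a half turn about z gives the same grasp; the last joint's range is limited). The gripper opens to 85 mm and grips with 20 to 120 N. Pads are 22 mm wide; open, the fingers measure 114 mm over their backs; the gripper's body (76 mm by 85 mm) begins 54 mm behind the grasp point. The pads swing forward as they close: fully open they stand 13 mm farther back than shut.
Start: joints at [58.654, 21.807, 74.336, -0, 83.858, -12.336], TCP at [0.179, 0.52, 0.405] pointing down, gripper open.
Joint ranges: [-178.18, 178.18], [-50.72, 133.34], [12.68, 142.11], [-81.47, 261.47], [9.98, 163.14], [-165.26, 165.26]. Speed limits (degrees/s): [136.94, 136.94, 180, 180, 180, 180].

## Interface

Orientations are given as a 3x3 rotation matrix whose columns are the frame's x, y, z axes.
In Python, from rig import env, get_image, job, spotter gives the robot as it stands. The module is installed in compiled form; this text tells all that it offers.
- The arm moves only by the shell command python3 -m creep 'ROWS' [FORCE]. ROWS is text: rows parted by semicolons, each of 7 numbers parted by spaces: the turn, a rotation vector about the tool's x, y, z in units of 8 degrees (1.0 is 8 degrees), then the shift along the tool's x, y, z in units of 30 mm (1.0 is 30 mm), then the finger opening in mm, from 0 to 85.4. A call has 1 to 12 rows; each row is the pose to reach, as a shift and turn from the pose commanded when the call began, along the tool's axes at that moment; what a row does not reach only later rows make up. A row lasts 1/10 s, in which the tool goes at most 50 mm and 8.59 degrees, less where a joint would pass 70% of its speed; a pose out of reach is approached as far as the arm can. A call with a gripper value outside its range is refused whole. The fingers move at their own pace and stop on an object; FORCE is the grip in N (left out, the last holds). Time passes only in rows, so rows that repeat a pose let the fingers close. It gives the time, the measured TCP pose, the force, the opening and the grip force at its end, in the units of the state.
- env.observe(): the state, without advancing time (a new reading comes with each control period).
- get_image(name): name is "scene" or "top" or "wrist"; returns a dict with "image" (480x640x3 uint8, blue, green, red), "depth" (480x640 float32, m along the optical axis (not along the pixel's ray), 0 where there is no reading), "intrinsics" (3x3 intrinsics, pixels), "view" (4x4, takes a point from world to camera coordinates). Camera axes: x right, y up, looking along -z (the intrinsics and any distortion apply to the point x, -y, -z); pixel columns grow to the right and rows downward; lengths in m; the calibration is good to about 2 mm. The wrist camera is an equidistant fisheye: a pixel r from the principal point sees the ray r / f radians off the axis. A picture is of the moment at which its call begins.
- job.close_job(): hands the job in; it is judged then, once.
Trained networks look in a picture, given as the dict that the camera call returned (one of the last four; its "shot" number tells which), for a name from the list of things; names that differ only in an ending like _2 or _b are one class to them, and where a whole thing is asked for, a point or a joint stands for the part that bears it (a point fixed in the world has none). Each returns a list of dicts, best first, with "p" (0 to 1); they miss things now and then, are a little off and sometimes report something else, mostly with a low value. They report only what shows in the picture. A call takes as long as a camera call.
- spotter.boxes_of(label, picture): "xy" ([column, row] in pixels, amid what is visible of it).
The state is a dict: "time_s": time; "q": joint angles; "qvel": joint speeds; "joint_efforts": joint torques, N m; "position": TCP position; "tool_rot": TCP orientation; "ft_force": force on the tool from outside, world axes, zero at the start; "wrist_torque": the same for the moment, N m; "grip_width": finger opening in m; "gripper_force": force on a finger pad.
Only numpy, scipy, OpenCV 4.12 (cv2) and the standard library are available. Lean on these libraries where they do the work, as an engineer would, in place of code of your own. Each camera call takes 0.05 s, during which the arm holds its last target. There are 200 camera calls.

## Task

On the sanding jig, first swing the turntable round by its yellow-capped post, with the blue stop arm still locked in, until the arm's orange-buttoned grip points along the green line and the table clicks into that stop; let go of the post. Then squeeze the orange lock button on the black grip and draw the arm out until its black pointer stands level with the red rider on the scale, and finish while still holding it there against its return spring, button squeezed, so that a colleague can clamp it. Do not shift the red rider, and leave the other things on the bench where they are.

Things in the scene. Friction and masses are not known exactly. Their poses are not given: they have to be found in the camera images.
- jig: Fixed grey board 300 x 300 x 18 mm on the bench; origin under its centre, at bench height. On it an aluminium turntable (diameter 220, top 34 mm above the bench) turns about the vertical through this origin. Lines on the board just outside the disc mark the click stops: white along the board's -x, green along its +y, yellow between. Red plunger housing at its +x edge, 40 mm tall.
- pivot (a point): Point on the turntable's axis at the height of its top face, 34 mm above the bench.
- green_stop (a point): Middle of the green line on the board, 131 mm from the turntable's axis; the arm must point over it.
- turntable (a joint): Turntable angle in rad, growing clockwise seen from above: 0 = arm points along the white line, 0.785 yellow, 1.571 green. A click stop at each: it centres the table from within about 0.04 rad and takes about 5 N at the post to enter or leave; in between the table stays where it is left (1 to 2 N at the post to turn it). Hard end at 1.80.
- post_top (a point): Centre of the top of the turning post: upright, round, black with a yellow cap, diameter 20, top 105 mm above the bench, plain down to 40 mm. Fixed on the turntable 85 mm from its axis, to the left of the arm when looking outward along it. Can be pinched from above and carried round in an arc.
- grip: Black upright grip on the arm's outer end, 26 mm along the arm, 28 across, 36 to 105 mm above the bench; origin in its middle, 82 mm up, 118 mm from the turntable's axis with the arm in. x: outward, the way the arm is drawn; y: left of that; z up. The orange lock button stands 7 mm proud on its -y side: pinch across y to press it. The fixed blue sleeve (34 wide, 62 high) ends 85 mm from the axis.
- release (a joint): Travel of the orange lock button (face 22 x 34 mm, centred at the grip's origin height) in m: 0 = out, 0.005 = fully in. A spring pushes it out (3 N at first, 9 N fully in). From 0.004 on the arm is free; when out it hooks the arm in its home position.
- stop_arm (a joint): Extension of the telescoping arm in m: 0 = home (locked, about 2 mm of play), 0.105 = end of travel. A return spring draws it home with 2.4 to 3.7 N; the arm is locked only at home, so if let go it slides back.
- rider (a joint): Setting of the red rider on the scale in m, in the same terms as stop_arm: pointer and rider are level when stop_arm equals rider. Between 0.045 and 0.085. It sits stiffly (12 N of friction) and must not be moved.
- rider_mark (a point): Tip of the red rider, a block 6 mm long along the arm that stands on the white scale on top of the blue sleeve (ticks every 10 mm); point at 72 mm above the bench, in the middle of its length.
- pointer_tip (a point): Tip of the thin black pointer that travels with the arm beside the scale, on top of the sleeve; it moves outward as the arm is drawn out, and passes the rider without touching.
- offcut: Bystander: wood offcut 50 x 32 x 22 mm on the jig board's corner (+x, -y); origin under its centre.
- screw_jar: Bystander: clear jar with steel cap, diameter 48, 60 mm tall, on the board's corner (+x, +y); origin under its centre.
- glue_bottle: Bystander: white bottle with orange cap, diameter 60, 170 mm tall, beyond the jig to the right; origin under its centre.
- mug: Bystander: blue mug, diameter 80, 90 mm tall; origin under its centre.
- sanding_block: Bystander: cork sanding block 112 x 62 x 36 mm; origin under its centre.
- tape_roll: Bystander: yellow roll, diameter 100, 24 mm tall; origin under its centre.
- brush: Bystander: flat brush, 200 mm long, lying in front of the sander; origin under its middle.

How it is judged (in metres and radians):
On the way, in this order (a step that is already met when the one before it is completed fails the run):
1. the turntable rests in the green click stop, the post let go and the arm still locked in (value of joint turntable between 1.5208 and 1.6208 rad and value of joint stop_arm below 0.004 m and value of joint release below 0.002 m and distance between the grasp point and post_top above 0.05 m), for 0.2 s.
2. the lock button is squeezed in (value of joint release above 0.0035 m), for 0.1 s.
At the end, for the whole second after the job is handed in: The turntable is in the green click stop (1.571 +-0.05 rad), the fingers hold the grip with more than 3 N, button in by more than 3.5 mm, the arm at rest with its pointer within 3 mm (half the rider's length) of the middle of the red rider (value of joint turntable between 1.5208 and 1.6208 rad and x of pointer_tip in the frame of rider_mark between -0.003 and 0.003 m and velocity of joint stop_arm between -0.01 and 0.01 m/s and value of joint stop_arm above 0.035 m and value of joint release above 0.0035 m and contact force between the fingers and grip above 3 N); the arm keeps its last pose, push and grip.
It fails at once if a bystander was shifted by more than 30 mm (distance of any of offcut, screw_jar, glue_bottle, mug, sanding_block, tape_roll, brush from where it was at the start of the episode above 0.03 m).
It fails at once if the red rider was moved (velocity of joint rider above 0.015 m/s or velocity of joint rider below -0.015 m/s).
It also fails if it takes over 54 s, if anything falls off the work surface, if the arm or the gripper's body presses on something with over 40 N, if the wrist force passes 120 N, or if a joint passes its speed limit or range.

## Working session

There is one attempt and no reset: what is moved stays moved. The work goes in short steps, Python scripts to look and compute and a shell command to move; the robot and the scene stay as the last step left them, time stands still between calls to the robot, and variables do not carry over. Pictures are saved under pics/ and viewed, at most 10 in all, crops included, and the job is handed in when it is done.

```bash
mkdir -p pics; ls; cat > h.py <<'E'
import numpy as np, cv2
from rig import env, get_image, job, spotter
def proj(P,d):
    p=d["view"]@np.r_[P,1]; K=d["intrinsics"]; x,y,z=p[0],-p[1],-p[2]
    return np.array([K[0,0]*x/z+K[0,2],K[1,1]*y/z+K[1,2]])
def ray(uv,d):
    K=d["intrinsics"]; r=np.array([(uv[0]-K[0,2])/K[0,0],-(uv[1]-K[1,2])/K[1,1],-1.])
    M=np.linalg.inv(d["view"]); return M[:3,3],M[:3,:3]@r
def atz(uv,z,d):
    o,r=ray(uv,d); return o+r*(z-o[2])/r[2]
def deproj(uv,d,w=1):
    u,v=int(round(uv[0])),int(round(uv[1])); p=d["depth"][v-w:v+w+1,u-w:u+w+1]; p=p[p>0]
    if len(p)==0: return None
    o,r=ray(uv,d); return o+r*np.median(p)
E
python3 - <<'E'
from h import *
s=env.observe(); print(s["position"],s["tool_rot"],s["time_s"],env.pinch_z)
for n in ("scene","top"):
    d=get_image(n); cv2.imwrite(f"pics/{n}0.png",d["image"])
    print(n,np.linalg.inv(d["view"])[:3,3].round(3),d["intrinsics"][0,0])
    for l in ("jig","post_top","grip","rider_mark","pointer_tip","release","screw_jar","offcut"):
        for b in spotter.boxes_of(l,d)[:2]:
            q=deproj(b["xy"],d); print(l,b["p"],np.round(b["xy"],1),None if q is None else q.round(3))
E
```

```text
pics
[0.17913221 0.5199643  0.40410349] [[-9.45454582e-01  3.25753025e-01 -7.74872777e-04]
 [ 3.25753791e-01  9.45453780e-01 -1.27204266e-03]
 [ 3.18234653e-04 -1.45507630e-03 -9.99998891e-01]] 0.0 0.1547
scene [1.222 0.164 0.788] 437.94764480304144
jig 0.57 [317.5 294. ] [0.607 0.012 0.034]
post_top 0.73 [318.9 286.2] [0.601 0.013 0.054]
post_top 0.62 [495.5 315.1] [0.546 0.398 0.018]
grip 0.82 [343.4 240.9] [0.479 0.04  0.088]
pointer_tip 0.84 [342.6 242.5] [0.48  0.039 0.084]
release 0.61 [315.7 286.4] [0.609 0.008 0.061]
release 0.54 [350.3 243.9] [0.479 0.057 0.083]
screw_jar 0.91 [368.4 326.5] [0.695 0.138 0.077]
offcut 0.86 [257.7 325.7] [ 0.727 -0.084  0.04 ]
top [ 0.239 -0.026  1.307] 503.2715885694161
jig 0.78 [303.1 225.4] [0.552 0.005 0.063]
post_top 0.9 [302.  222.8] [0.559 0.008 0.063]
post_top 0.73 [292.7 256.4] [0.465 0.031 0.104]
grip 0.61 [288.3 256.1] [0.466 0.041 0.105]
rider_mark 0.34 [303.2 219.4] [0.569 0.005 0.061]
pointer_tip 0.65 [292.7 253.8] [0.471 0.031 0.105]
screw_jar 0.58 [251.7 182.7] [0.665 0.135 0.078]
offcut 0.47 [340.7 168.4] [ 0.713 -0.097  0.039]
```

View pics/scene0.png

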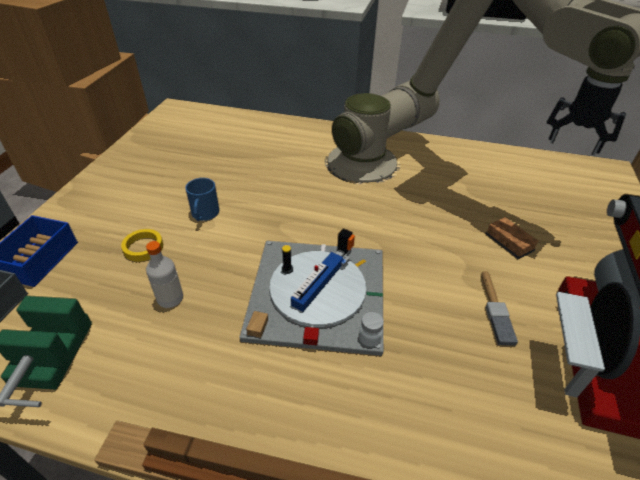

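```bash
python3 -c "
import cv2
a=cv2.imread('pics/top0.png')[130:300,210:400]; cv2.imwrite('pics/top0c.png',cv2.resize(a,None,fx=4,fy=3.5,interpolation=2)[:600])"
```

```text
(no output)
```

View pics/top0c.png

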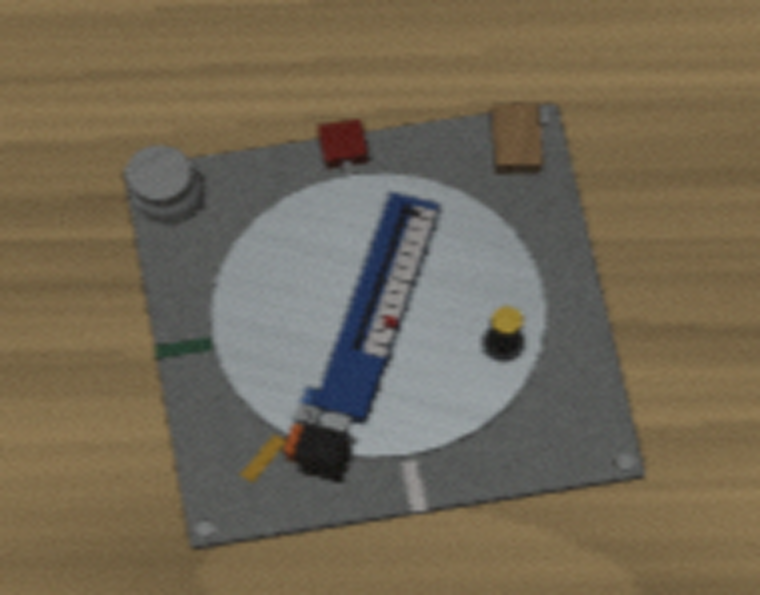

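The arm points between the white and yellow lines, with the post right of centre at crop (507,319), the green line at (185,348), the jar top left and the grip at (323,450). Next I'll measure these.

```bash
python3 - <<'E'
from h import *
d=get_image("top"); np.savez("top.npz",**{k:d[k] for k in("image","depth","intrinsics","view")})
f=lambda cx,cy:np.array([210+cx/4-.375,130+cy/3.5-.36])
im=d["image"]; hsv=cv2.cvtColor(im,cv2.COLOR_BGR2HSV)
# disc ellipse from outline points at z=.034
pts=np.array([(212,300),(545,300),(380,173),(262,215),(500,215),(395,456),(510,395),(228,370),(530,360),(225,250)],float)
P=np.array([atz(f(*p),.034,d)[:2] for p in pts])
A=np.c_[2*P,np.ones(len(P))]; x=np.linalg.lstsq(A,(P**2).sum(1),rcond=None)[0]
c=x[:2]; print("pivot",c,"R",np.sqrt(x[2]+c@c))
def mask(m,z,name,roi=(125,300,205,405)):
    r0,r1,c0,c1=roi; mm=np.zeros_like(m);mm[r0:r1,c0:c1]=m[r0:r1,c0:c1]
    n,l,s,ce=cv2.connectedComponentsWithStats(mm)
    for i in np.argsort(-s[1:,4])[:3]+1:
        q=atz(ce[i],z,d)[:2]-c; print(name,s[i,4],ce[i].round(1),(q+c).round(4),"r",np.hypot(*q).round(4),"ang",np.degrees(np.arctan2(q[1],q[0])).round(1))
mask(cv2.inRange(hsv,(22,120,90),(35,255,255)),.105,"yellowcap")
mask(cv2.inRange(hsv,(50,60,30),(90,255,255)),.018,"green")
mask(cv2.inRange(hsv,(5,150,90),(16,255,255)),.082,"orange")
mask(cv2.inRange(hsv,(0,120,60),(6,255,255))|cv2.inRange(hsv,(172,120,60),(180,255,255)),.072,"red")
mask(cv2.inRange(hsv,(100,100,40),(125,255,255)),.062,"blue")
for n,p,z in(("white",(414,485),.018),("green",(185,348),.018),("post",(507,319),.105),("grip",(323,450),.105),("redhous",(343,142),.04)):
    q=atz(f(*p),z,d)[:2]-c; print(n,(q+c).round(4),"r",np.hypot(*q).round(4),"ang",np.degrees(np.arctan2(q[1],q[0])).round(1))
for p in((125,165),(555,105),(640,475),(195,545)): print("corner",atz(f(*p),.018,d)[:2].round(4))
E
```

```text
pivot [0.57881638 0.0034265 ] R 0.1087734902248474
yellowcap 40 [336.2 221.2] [ 0.5509 -0.0776] r 0.0857 ang -109.0
yellowcap 1 [275. 258.] [0.4618 0.0736] r 0.1365 ang 149.0
green 43 [255.4 229. ] [0.5567 0.1322] r 0.1307 ang 99.7
orange 18 [282.6 255.7] [0.4714 0.0567] r 0.1199 ang 153.6
orange 1 [294. 165.] [0.7089 0.0259] r 0.132 ang 9.8
red 104 [295.1 169.8] [0.6995 0.0235] r 0.1223 ang 9.5
red 4 [307.5 221.5] [ 0.5601 -0.0062] r 0.021 ang -152.6
blue 452 [299.8 223.9] [0.5568 0.0137] r 0.0243 ang 155.1
blue 1 [311. 192.] [ 0.6414 -0.0165] r 0.0657 ang -17.6
blue 1 [305. 212.] [ 5.88e-01 -1.00e-04] r 0.0099 ang -20.9
white [ 0.4489 -0.0179] r 0.1316 ang -170.7
green [0.5565 0.131 ] r 0.1295 ang 99.9
post [ 0.5519 -0.078 ] r 0.0858 ang -108.3
grip [0.4605 0.0363] r 0.1228 ang 164.5
redhous [0.7102 0.0242] r 0.133 ang 9.0
corner [0.7027 0.1724]
corner [ 0.7457 -0.1196]
corner [ 0.4533 -0.1645]
corner [0.4074 0.1237]
```

```bash
cat >> h.py <<'E'
from scipy.spatial.transform import Rotation as R
def to(p,yaw):   # p = grasp point target; yaw = world angle of tool y, tool down
    s=env.observe(); R0=np.array(s["tool_rot"]); a=np.radians(yaw); y=np.array([np.cos(a),np.sin(a),0]); z=np.array([0,0,-1.])
    R1=np.c_[np.cross(y,z),y,z]; t=np.array(p)-env.pinch_z*z-s["position"]
    print(np.r_[np.degrees(R.from_matrix(R0.T@R1).as_rotvec())/8, R0.T@t/.03].round(3))
E
python3 - <<'E'
from h import *
to((.551,-.0778,.23),-19)
E
```

```text
[  0.     -0.     11.249 -18.21  -14.802   0.667]
```

```bash
python3 -m creep '0 0 1 -1.5 -1.2 0 60;0 0 2 -3 -2.4 0 60;0 0 3 -4.5 -3.6 0 60;0 0 4 -6 -4.9 0 60;0 0 5 -7.5 -6.1 0 60;0 0 6 -9 -7.3 0 60;0 0 7 -10.5 -8.5 0 60;0 0 8 -12 -9.7 0 60;0 0 9 -13.5 -11 0.2 60;0 0 10 -15 -12.2 0.3 60;0 0 11 -16.5 -13.4 0.5 60;0 0 11.25 -18.2 -14.8 0.67 60'; python3 - <<'E'
from h import *
to((.551,-.0778,.23),-19)
d=get_image("wrist"); print(d["image"].shape,d["intrinsics"]); cv2.imwrite("pics/w1.png",d["image"])
E
```

```text
time_s: 2.15
position: [0.4966, 0.0088, 0.3925]
tool_rot: [[0.33, 0.944, 0.001], [0.944, -0.33, 0.0], [0.0, 0.001, -1.0]]
ft_force: [2.0, 1.1, -0.8]
grip_width: 0.06
gripper_force: 0.0
[ 4.000e-03 -2.000e-03 -3.600e-02 -2.126e+00  2.665e+00  2.600e-01]
(480, 640, 3) [[371.64829954   0.         317.81564491]
 [  0.         371.64829954 242.17978033]
 [  0.           0.           1.        ]]
```

View pics/w1.png

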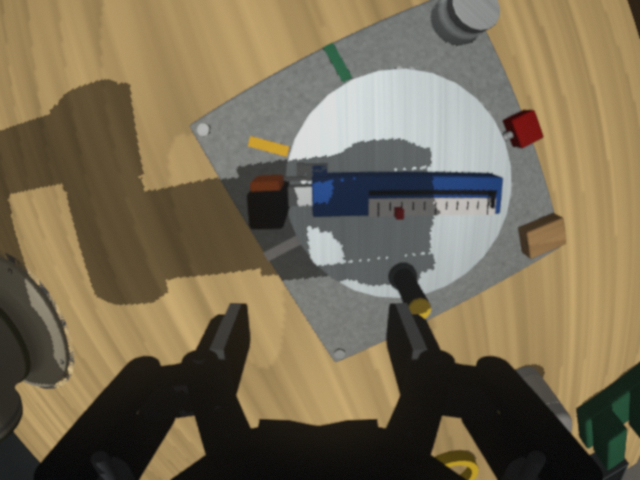

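Wrist view: the arm lies parallel to the closing direction. The post cap is at (423,307), the grip at (267,205), the rider at (399,212), and the pointer is probably near (313,195). The move isn't finished yet.

```bash
python3 -m creep '0 0 0 -1 1.3 0.1 60;0 0 0 -2.1 2.65 0.2 60;0 0 0 -2.1 2.65 0.26 60;0 0 0 -2.1 2.65 0.26 60;0 0 0 -2.1 2.65 0.26 60'; cat >> h.py <<'E'
def wray(uv,d):
    K=d["intrinsics"]; x=np.array([(uv[0]-K[0,2])/K[0,0],(uv[1]-K[1,2])/K[1,1]]); r=np.hypot(*x)
    v=np.r_[x/r*np.sin(r),np.cos(r)]*[1,-1,-1]; M=np.linalg.inv(d["view"]); return M[:3,3],M[:3,:3]@v
def watz(uv,z,d):
    o,r=wray(uv,d); return o+r*(z-o[2])/r[2]
def blobs(d,lo,hi,z,f=watz,k=2,mn=4):
    m=cv2.inRange(cv2.cvtColor(d["image"],cv2.COLOR_BGR2HSV),lo,hi); n,l,s,c=cv2.connectedComponentsWithStats(m)
    for i in np.argsort(-s[1:,4])[:k]+1:
        if s[i,4]>=mn: print(s[i,4],c[i].round(1),s[i,:4],f(c[i],z,d).round(4))
E
python3 - <<'E'
from h import *
s=env.observe(); print(s["position"],s["ft_force"])
to((.551,-.0778,.23),-19)
d=get_image("wrist"); cv2.imwrite("pics/w2.png",d["image"])
blobs(d,(20,120,90),(35,255,255),.105,k=4)
print("green");blobs(d,(50,60,30),(90,255,255),.018)
print("red");blobs(d,(0,120,60),(6,255,255),.072,k=3)
d=get_image("top"); blobs(d,(22,120,90),(35,255,255),.105,f=atz,k=4)
E
```

```text
time_s: 2.7
position: [0.5502, -0.0738, 0.3847]
tool_rot: [[0.325, 0.946, -0.0], [0.946, -0.325, 0.0], [0.0, -0.0, -1.0]]
ft_force: [-0.3, 0.2, 0.5]
grip_width: 0.06
gripper_force: 0.0
[ 0.55016454 -0.07381422  0.3846705 ] [-0.31731088  0.21916399  0.54808364]
[-0.003 -0.001  0.003 -0.117  0.07  -0.001]
515 [324.4 242.2] [312 230  26  26] [ 0.554  -0.0768  0.105 ]
368 [183.1  85.2] [166  77  35  17] [0.4996 0.0609 0.105 ]
115 [437.  453.9] [431 443  12  20] [ 0.5924 -0.342   0.105 ]
green
5650 [602.4 399.6] [556 342  84 121] [ 0.8885 -0.5073  0.018 ]
169 [255.4   6.3] [246   0  19  16] [0.5595 0.1251 0.018 ]
red
957 [459.3  55.2] [439  36  41  40] [0.6988 0.0228 0.072 ]
62 [304.  137.9] [301 134   7   9] [ 0.5629 -0.0047  0.072 ]
484 [484.2 226.3] [465 208  39  38] [ 0.53   -0.4414  0.105 ]
```

```bash
python3 - <<'E'
from h import *
to((.5525,-.0772,.078),-18)
E
python3 -m creep '0 0 0 -0.1 0.08 1 60;0 0 0 -0.1 0.09 2 60;0 0 0 -0.08 0.09 3 60;0 0 0 -0.08 0.1 4 60;0 0 0 -0.08 0.1 5.07 60;0 0 0 -0.08 0.1 5.07 60;0 0 0 -0.08 0.1 5.07 60' 40
python3 -c "
from h import *
to((.5525,-.0772,.078),-18)"
```

```text
[ 2.000e-03 -0.000e+00 -1.160e-01 -9.200e-02  1.150e-01  5.078e+00]
time_s: 3.5
position: [0.5527, -0.0773, 0.2335]
tool_rot: [[0.325, 0.946, 0.0], [0.946, -0.325, -0.0], [0.0, 0.001, -1.0]]
ft_force: [0.4, -0.1, 0.6]
grip_width: 0.0603
gripper_force: 0.0
[ 0.004 -0.    -0.12   0.    -0.009  0.027]
```

Close on the post.

```bash
python3 -m creep '0 0 0 0 0 0 40;0 0 0 0 0 0 25;0 0 0 0 0 0 15;0 0 0 0 0 0 10;0 0 0 0 0 0 10;0 0 0 0 0 0 10;0 0 0 0 0 0 10' 40
cat >> h.py <<'E'
C=np.array([.578,.0032])
def arc(dthetas,r=.085):  # rows for clockwise turns (deg) from now about C, tool yaw following
    s=env.observe(); R0=np.array(s["tool_rot"]); p=s["position"]; v=p[:2]-C; print("r",np.hypot(*v),"ang",np.degrees(np.arctan2(v[1],v[0])))
    a0=np.arctan2(v[1],v[0])
    for t in dthetas:
        a=a0-np.radians(t); q=np.r_[C+np.hypot(*v)*np.array([np.cos(a),np.sin(a)]),p[2]]
        print(t,(t/8),(R0.T@(q-p)/.03).round(2))
E
python3 -c "
from h import *
arc(range(4,65,4))"
```

```text
time_s: 4.2
position: [0.5528, -0.0779, 0.2339]
tool_rot: [[0.326, 0.945, 0.003], [0.945, -0.326, -0.001], [0.0, 0.003, -1.0]]
ft_force: [-0.1, 1.3, 7.1]
grip_width: 0.0187
gripper_force: 38.9
r 0.084890539839606 ang -107.2419964026683
4 0.5 [ 0.  -0.2 -0. ]
8 1.0 [ 0.02 -0.39 -0.  ]
12 1.5 [ 0.04 -0.59 -0.  ]
16 2.0 [ 0.09 -0.78 -0.  ]
20 2.5 [ 0.14 -0.97 -0.  ]
24 3.0 [ 0.21 -1.16 -0.  ]
28 3.5 [ 0.29 -1.34 -0.  ]
32 4.0 [ 0.38 -1.51 -0.  ]
36 4.5 [ 0.49 -1.68 -0.  ]
40 5.0 [ 0.61 -1.84 -0.  ]
44 5.5 [ 0.73 -1.99 -0.01]
48 6.0 [ 0.87 -2.13 -0.01]
52 6.5 [ 1.02 -2.26 -0.01]
56 7.0 [ 1.17 -2.38 -0.01]
60 7.5 [ 1.34 -2.49 -0.01]
64 8.0 [ 1.51 -2.59 -0.01]
```

```bash
python3 -m creep '0 0 0.5 0 -0.2 0 10;0 0 1 0.02 -0.39 0 10;0 0 1.5 0.04 -0.59 0 10;0 0 2 0.09 -0.78 0 10;0 0 2.5 0.14 -0.97 0 10;0 0 3 0.21 -1.16 0 10;0 0 3.5 0.29 -1.34 0 10;0 0 4 0.38 -1.51 0 10;0 0 4.5 0.49 -1.68 0 10;0 0 5 0.61 -1.84 0 10;0 0 5 0.61 -1.84 0 10;0 0 5 0.61 -1.84 0 10'
python3 -c "
from h import *
arc([4,8,12,16,20,22,24,26])"
```

```text
time_s: 5.4
position: [0.5066, -0.0423, 0.2339]
tool_rot: [[0.857, 0.515, 0.003], [0.515, -0.857, -0.0], [0.002, 0.002, -1.0]]
ft_force: [0.7, 2.8, 7.4]
grip_width: 0.0191
gripper_force: 40.0
r 0.08463113226802332 ang -147.4975632355842
4 0.5 [ 0.  -0.2 -0. ]
8 1.0 [ 0.02 -0.39 -0.  ]
12 1.5 [ 0.05 -0.59 -0.  ]
16 2.0 [ 0.09 -0.78 -0.  ]
20 2.5 [ 0.14 -0.97 -0.  ]
22 2.75 [ 0.18 -1.06 -0.  ]
24 3.0 [ 0.21 -1.15 -0.  ]
26 3.25 [ 0.25 -1.24 -0.  ]
```

```bash
python3 -m creep '0 0 0.5 0 -0.2 0 10;0 0 1 0.02 -0.39 0 10;0 0 1.5 0.05 -0.59 0 10;0 0 2 0.09 -0.78 0 10;0 0 2.5 0.14 -0.97 0 10;0 0 2.75 0.18 -1.06 0 10;0 0 2.94 0.21 -1.13 0 10;0 0 2.94 0.21 -1.13 0 10;0 0 2.94 0.21 -1.13 0 10'
python3 - <<'E'
from h import *
arc([1,2])
d=get_image("scene"); print("green");blobs(d,(50,60,30),(90,255,255),.018,f=atz,k=4)
print("orange");blobs(d,(5,150,90),(16,255,255),.082,f=atz,k=4)
print("blue");blobs(d,(100,100,40),(125,255,255),.062,f=atz,k=4)
d=get_image("wrist"); cv2.imwrite("pics/w3.png",d["image"])
E
```

```text
time_s: 6.3
position: [0.4944, -0.01, 0.2339]
tool_rot: [[0.991, 0.13, 0.002], [0.13, -0.991, -0.0], [0.002, 0.001, -1.0]]
ft_force: [-1.2, 3.5, 9.9]
grip_width: 0.0193
gripper_force: 40.2
r 0.08459902319558919 ang -171.04659269390316
1 0.125 [-0.   -0.05 -0.  ]
2 0.25 [-0.  -0.1 -0. ]
green
5568 [ 44.7 339.7] [  0 295  91  94] [ 0.8651 -0.5017  0.018 ]
50 [374.7 293.8] [367 292  16   4] [0.5579 0.1343 0.018 ]
orange
1530 [257.8 462.5] [187 439 158  41] [0.9934 0.0197 0.082 ]
952 [185.6 469.2] [143 455 103  25] [ 1.0318 -0.0819  0.082 ]
375 [168.  441.5] [145 430  44  24] [ 1.002 -0.128  0.082]
161 [152.7 247.3] [146 240  14  15] [ 0.6143 -0.382   0.082 ]
blue
3095 [ 35.7 248.5] [  0 216  77  70] [ 0.6763 -0.6613  0.062 ]
1067 [319.  281.7] [280 268  76  24] [0.5949 0.0118 0.062 ]
1025 [202.3 198.7] [186 179  32  41] [ 0.3919 -0.3677  0.062 ]
```

View pics/w3.png

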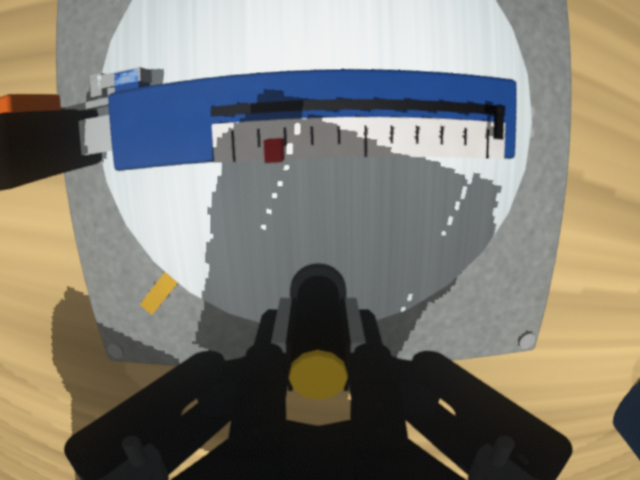

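Wrist view: the post cap is held at (318,375). The pointer is at (499,122) at the inner end and the rider at (274,150), roughly 84 mm along the scale. The table looks to be at the green stop, so I'll let go and lift.

```bash
python3 -m creep '0 0 0 0 0 0 30;0 0 0 0 0 0 45;0 0 0 0 0 0 60;0 0 0 0 0 0 60;0 0 0 0 0 -1 65;0 0 0 0 0 -2 70;0 0 0 0 0 -3 75;0 0 0 0 0 -4 75;0 0 0 0 0 -4.4 75;0 0 0 0 0 -4.4 75;0 0 0 0 0 -4.4 75'
python3 - <<'E'
from h import *
d=get_image("top"); cv2.imwrite("pics/t4.png",cv2.resize(d["image"][150:300,220:400],None,fx=4,fy=4,interpolation=2)[:600])
print("green");blobs(d,(50,60,30),(90,255,255),.018,f=atz)
print("orange");blobs(d,(5,150,90),(16,255,255),.082,f=atz,k=4)
print("yel");blobs(d,(22,120,90),(35,255,255),.105,f=atz,k=4)
d=get_image("wrist"); cv2.imwrite("pics/w4.png",d["image"])
print("yel");blobs(d,(20,120,90),(35,255,255),.105,k=4)
print("green");blobs(d,(50,60,30),(90,255,255),.018)
print("orange");blobs(d,(5,150,90),(16,255,255),.082,k=4)
print("red");blobs(d,(0,120,60),(6,255,255),.072,k=3)
to((.559,.1197,.2),9.2)
E
```

```text
time_s: 7.5
position: [0.4941, -0.0102, 0.3638]
tool_rot: [[0.992, 0.13, -0.001], [0.13, -0.992, 0.0], [-0.001, -0.0, -1.0]]
ft_force: [0.1, 0.3, -0.6]
grip_width: 0.0749
gripper_force: 0.0
green
933 [484.6 113.4] [459 100  53  28] [ 0.8745 -0.5034  0.018 ]
552 [479.1  89.1] [454  80  49  22] [ 0.9491 -0.4951  0.018 ]
orange
95 [436.5 159.6] [431 155  12  10] [ 0.7159 -0.343   0.082 ]
14 [255.4 213.8] [252 213   8   3] [0.5804 0.1248 0.082 ]
yel
484 [483.7 226. ] [465 208  38  38] [ 0.5309 -0.4403  0.105 ]
yel
631 [317.7 247.1] [304 233  29  29] [ 0.4961 -0.01    0.105 ]
378 [214.6 226.7] [201 211  29  33] [0.5012 0.0586 0.105 ]
green
orange
283 [137.4 104.1] [124  98  28  14] [0.5777 0.1301 0.082 ]
red
50 [295.6 133.6] [292 129   8  10] [0.5647 0.0145 0.072 ]
[-1.7000e-02  7.0000e-03 -1.1467e+01  2.7040e+00 -4.0140e+00  2.8600e-01]
```

View pics/w4.png

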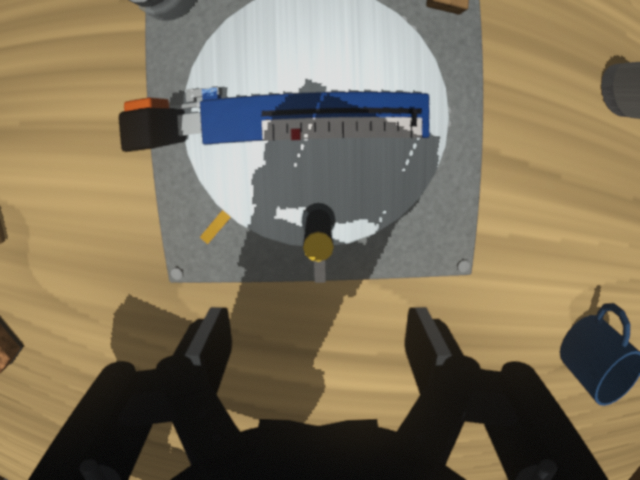

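The post is on target at -170.9°, the arm points over the green line, and the button at (147,103) is out. Next, move above the grip.

```bash
python3 -m creep '0 0 -1 0.2 -0.3 0 75;0 0 -2 0.5 -0.7 0 75;0 0 -3 0.7 -1 0 75;0 0 -4 0.9 -1.4 0 75;0 0 -5 1.2 -1.8 0 75;0 0 -6 1.4 -2.1 0 75;0 0 -7 1.6 -2.5 0 75;0 0 -8 1.9 -2.8 0 75;0 0 -9 2.1 -3.2 0.1 75;0 0 -10 2.4 -3.5 0.2 75;0 0 -11 2.6 -3.9 0.2 75;0 0 -11.47 2.7 -4.01 0.28 75'; python3 -m creep '0 0 0 0 0 0 75;0 0 0 0 0 0 75'
python3 - <<'E'
from h import *
d=get_image("wrist"); cv2.imwrite("pics/w5.png",d["image"])
print("yel");blobs(d,(20,120,90),(35,255,255),.105,k=4)
print("orange");blobs(d,(5,150,90),(16,255,255),.082,k=4)
print("red");blobs(d,(0,120,60),(6,255,255),.072,k=3)
to((.559,.1197,.2),9.2)
to((.559,.1197,.084),9.2)
E
```

```text
time_s: 8.8
position: [0.5593, 0.1205, 0.3549]
tool_rot: [[-0.166, 0.986, -0.002], [0.986, 0.166, 0.0], [0.001, -0.002, -1.0]]
ft_force: [-0.4, -0.8, -0.0]
grip_width: 0.0753
gripper_force: 0.0
time_s: 9.0
position: [0.559, 0.1195, 0.3553]
tool_rot: [[-0.158, 0.987, -0.002], [0.987, 0.158, -0.0], [0.0, -0.002, -1.0]]
ft_force: [0.3, -0.6, 0.0]
grip_width: 0.075
gripper_force: 0.0
yel
116 [221.2 392.3] [216 385  11  16] [ 0.5016 -0.0084  0.105 ]
7 [228.9 257.9] [227 257   5   3] [0.5024 0.108  0.105 ]
orange
227 [348.2 249.1] [344 235   9  30] [0.58   0.1183 0.082 ]
13 [475. 335.] [474 329   3  13] [0.6989 0.061  0.082 ]
12 [471.8 348.4] [469 343   5  11] [0.7009 0.0476 0.082 ]
red
499 [464.4 337.8] [451 321  25  34] [0.6961 0.0516 0.072 ]
41 [304.6 358.8] [301 355   8   7] [0.5644 0.0139 0.072 ]
4 [450.5 322. ] [449 322   4   1] [0.6777 0.0656 0.072 ]
[-0.007 -0.001 -0.01   0.012  0.004  0.031]
[-7.000e-03 -1.000e-03 -1.000e-02  1.100e-02  8.000e-03  3.897e+00]
```

View pics/w5.png

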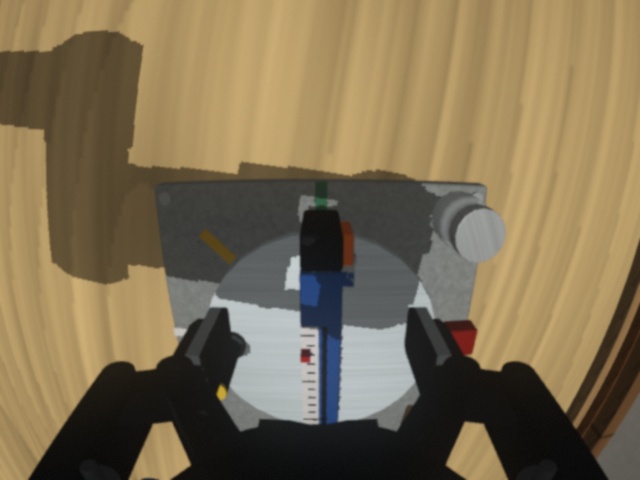

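The grip is centred at (322,240) over the green line, with the button out at (348,249) and the jar clear. Now descend.

```bash
python3 -m creep '0 0 0 0.01 0.04 1 75;0 0 0 0.01 0.04 2 75;0 0 0 0.01 0.04 3 75;0 0 0 0.01 0.04 3.9 75;0 0 0 0.01 0.04 3.93 75;0 0 0 0.01 0.04 3.93 75' 
python3 -m creep '0 0 0 0 0 0 60;0 0 0 0 0 0 45;0 0 0 0 0 0 38;0 0 0 0 0 0 30;0 0 0 0 0 0 25;0 0 0 0 0 0 25;0 0 0 0 0 0 25;0 0 0 0 0 0 25;0 0 0 0 0 0 25' 40
python3 - <<'E'
from h import *
to((.559,.1197,.083),9.2)
d=get_image("wrist"); cv2.imwrite("pics/w6.png",d["image"])
E
```

```text
time_s: 9.65
position: [0.5603, 0.1198, 0.2387]
tool_rot: [[-0.159, 0.987, -0.0], [0.987, 0.159, -0.0], [-0.0, -0.0, -1.0]]
ft_force: [0.5, -0.3, 0.2]
grip_width: 0.0751
gripper_force: 0.0
time_s: 10.55
position: [0.5605, 0.1201, 0.2398]
tool_rot: [[-0.16, 0.987, 0.004], [0.987, 0.16, 0.0], [-0.001, 0.004, -1.0]]
ft_force: [-0.1, 0.4, 7.5]
grip_width: 0.0292
gripper_force: 39.6
[ 0.025  0.004  0.004 -0.007 -0.052  0.069]
```

View pics/w6.png

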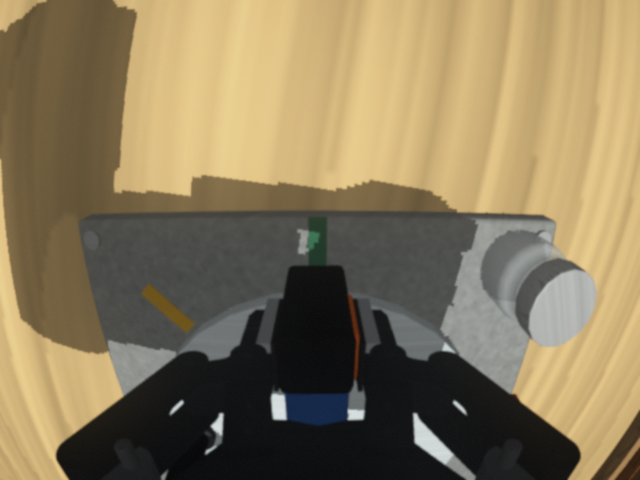

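The grip is pinched and the button is in: width 29.2 mm, grip 39.6 N. Next, work out how far to draw from the earlier close-up pictures.

```bash
python3 - <<'E'
import cv2,numpy as np
a=cv2.imread('pics/w3.png')[84:174,200:520]; b=cv2.imread('pics/w4.png')[88:148,250:440]
a=cv2.resize(a,None,fx=2.5,fy=3,interpolation=2); b=cv2.resize(b,(800,252),interpolation=2)
cv2.imwrite('pics/c.png',np.vstack([a,b]))
E
```

```text
(no output)
```

View pics/c.png

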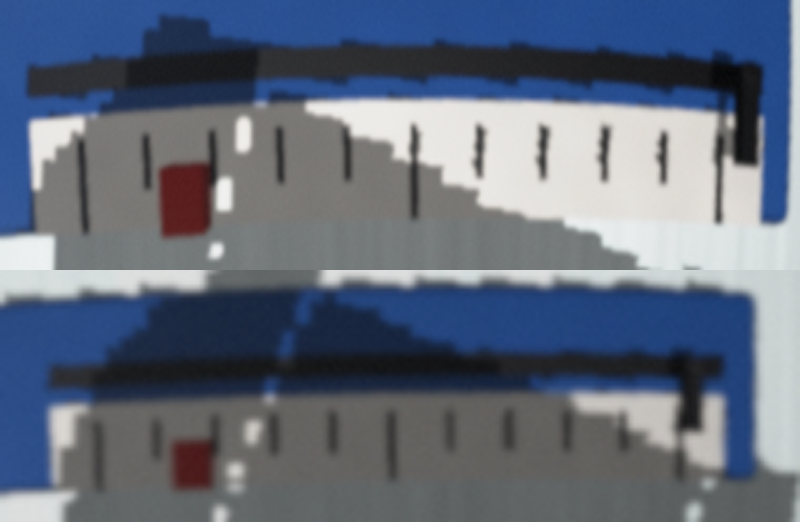

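The crops agree. In w3 the rider reads 84.4 mm and the pointer -4.4 mm. In w4 they read 83.9 and -2.1 mm. With parallax removed the rider is at about 83.5 mm and the pointer's home is at 0. Draw 83.5 mm, which is 2.78 units along tool x.

```bash
python3 -c "
from h import *
np.save('home.npy',env.observe()['position'])"
python3 -m creep '0 0 0 0.2 0 0 25;0 0 0 0.5 0 0 25;0 0 0 0.8 0 0 25;0 0 0 1.1 0 0 25;0 0 0 1.4 0 0 25;0 0 0 1.7 0 0 25;0 0 0 2 0 0 25;0 0 0 2.3 0 0 25;0 0 0 2.55 0 0 25;0 0 0 2.7 0 0 25;0 0 0 2.78 0 0 25;0 0 0 2.78 0 0 25'
python3 -m creep '0 0 0 0 0 0 25;0 0 0 0 0 0 25'
python3 - <<'E'
from h import *
s=env.observe(); v=s["position"]-np.load("home.npy"); print(v,np.hypot(v[0],v[1]),s["gripper_force"],s["ft_force"])
out=[]
for n in("scene","top"):
    d=get_image(n); print(n);blobs(d,(0,120,60),(6,255,255),.072,f=atz,k=6)
    c=proj((.57,.03,.065),d).astype(int); k=40; a=d["image"][c[1]-30:c[1]+30,c[0]-k:c[0]+k]
    out.append(cv2.resize(a,(400,300),interpolation=2)); print(c-[k,30])
cv2.imwrite("pics/e.png",np.hstack(out))
E
```

```text
time_s: 11.8
position: [0.5471, 0.2024, 0.2397]
tool_rot: [[-0.161, 0.987, 0.003], [0.987, 0.161, -0.001], [-0.001, 0.003, -1.0]]
ft_force: [-0.0, -2.7, 7.4]
grip_width: 0.0292
gripper_force: 40.0
time_s: 12.0
position: [0.5471, 0.2021, 0.2397]
tool_rot: [[-0.16, 0.987, 0.003], [0.987, 0.16, -0.001], [-0.001, 0.003, -1.0]]
ft_force: [-0.6, -3.5, 8.5]
grip_width: 0.0289
gripper_force: 40.0
[-1.33562870e-02  8.19637993e-02 -6.77914613e-05] 0.08304489629283433 40.02046465873718 [-0.62808331 -3.46696709  8.45102912]
scene
774 [604.5 402.9] [591 377  34  46] [0.7384 0.5571 0.072 ]
375 [577.8 286.2] [564 277  30  21] [0.4638 0.5562 0.072 ]
215 [310.8 334.8] [304 327  15  18] [0.7409 0.0337 0.072 ]
11 [627.5 420.5] [624 418   8   5] [0.7618 0.5877 0.072 ]
11 [636.5 423.3] [633 422   7   4] [0.7628 0.601  0.072 ]
8 [638.8 343.5] [638 341   2   6] [0.5893 0.6455 0.072 ]
[289 244]
top
838 [ 84.5 256.4] [ 72 221  22  67] [0.4821 0.5514 0.072 ]
191 [ 53.3 186.3] [ 50 167   8  35] [0.6677 0.647  0.072 ]
106 [295.2 169.8] [290 165  12  11] [0.6993 0.0234 0.072 ]
4 [299.5 220.5] [299 220   2   2] [0.5632 0.014  0.072 ]
[253 188]
```

View pics/e.png

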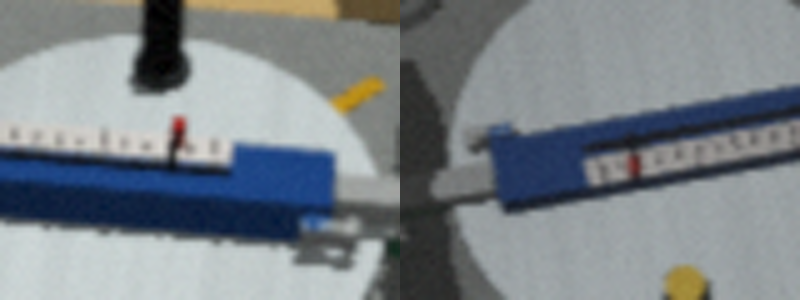

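The pointer lies beside the rider in both views: scene crop, rider (179,128) and pointer (174,152); top crop, rider (634,165) and pointer (630,146). I'll check that the line between them runs square to the arm.

```bash
python3 - <<'E'
from h import *
a=np.radians(99.2); X=np.array([np.cos(a),np.sin(a),0]); Y=np.array([-X[1],X[0],0])
crop={"scene":([289,244],0,[(179,128),(174,152)]),"top":([253,188],400,[(634,165),(630,146)])}
for n,(o,dx,pp) in crop.items():
    d=get_image(n)
    for (cx,cy) in pp:
        uv=np.array(o)+np.array([cx-dx,cy])/5-.4
        q=atz(uv,.070,d)-np.r_[C,0]; print(n,uv,"along",(q@X*1e3).round(1),"left",(q@Y*1e3).round(1))
    ra=.0085
    for l in(.008,-.008): print("proj along8.5 left",l,(proj(np.r_[C,.07]+ra*X+l*Y,d)-o+.4)*5+[dx,0])
E
```

```text
scene [324.4 269.2] along 14.9 left 13.4
scene [323.4 274. ] along 14.0 left -1.4
proj along8.5 left 0.008 [163.68877882 135.55971412]
proj along8.5 left -0.008 [160.33496763 161.89949955]
top [299.4 220.6] along 13.3 left 12.6
top [298.6 216.8] along 13.6 left 2.4
proj along8.5 left 0.008 [641.74382359 154.75816292]
proj along8.5 left -0.008 [636.29861467 124.912959  ]
```

Pointer and rider agree within 1 mm in both views, the arm is steady, and the grip is at 40 N. Hand in.

```bash
python3 -c "
from rig import env,job
s=env.observe(); print(s['time_s'],s['position'],s['gripper_force'],s['grip_width'])
print(job.close_job())"
```

```text
12.2 [0.54714413 0.2020555  0.23972131] 40.01008629798889 0.029382144784410508
the job is handed in; nothing more can be done
None
```

I handed the job in at 12.2 s but got no verdict back: the turntable is at the green stop, and the arm is drawn out 83 mm and held at 40 N with the button in. The pointer measures within about 1 mm of the red rider, the click was judged only from the post's angle and the green line, and nothing on the bench was touched as far as I could see.

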